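Grade the potatoes with the punched basket

ROBOT

A 6-joint arm with a two-finger parallel gripper is mounted at the origin on a cart in front of the work surface, level with it; the furniture and walls round the work are solid. World frame = base frame: x ahead of the robot, y to its left, z up, the work surface at z = 0. Lengths are in m, angles in rad, forces in N, time in s.
With the tool pointing down it reaches from about 0.25 to 0.725 m from the base axis. Payload 4 kg.
Tool frame: the origin (TCP) lies at the very end of the fingers, on their centre line; the grasp point (between the pads) lies 19 mm behind it; z points along the fingers, y is the line along which they close (so a half turn about z gives the same grasp; the last joint's range is limited). The gripper opens to 85 mm and grips with 20 to 120 N. Pads are 22 mm wide; open, the fingers measure 114 mm over their backs; the gripper's body (76 mm by 85 mm) begins 54 mm behind the grasp point. The pads swing forward as they close: fully open they stand 13 mm farther back than shut.
Start: joints at [1.218, 0.241, 0.005, 1.335, 0, 1.571], TCP at [0.173, 0.469, 0.231] pointing down, gripper open.
Joint ranges: [-2.72, 2.72], [-1.05, 1.87], [-1.09, 1.28], [-1.99, 2.15], [-1.42, 1.44], [-3.14, 3.14]. Speed limits (rad/s): [2.79, 2.79, 3.14, 3.14, 3.14, 3.14].

INTERFACE

Orientations are given as a unit quaternion [x, y, z, w].
In Python, from workcell import bot, vision, workorder gives the robot as it stands.
- The arm moves only by the shell command python3 -m creep 'ROWS' [OPENING]. ROWS is JSON, a list of rows, each a list of 2 entries, a list of its own where there are three numbers: the shift along the tool's x, y, z in mm, then the turn, a rotation vector about the tool's x, y, z in rad. In form: [[[dx, dy, dz], [wx, wy, wz]], ...]. A call has 1 to 12 rows; each row shifts and turns the commanded pose from where the row before left it, along the tool's axes as they then stand; what a row does not reach is not made up. A row lasts 1/8 s, in which the tool goes at most 62.5 mm and 10.7 degrees, less where a joint would pass 70% of its speed; a pose out of reach is approached as far as the arm can. A call is refused whole if a number of a shift passes 62.5 or a number of a turn 0.188, either way. A call with a gripper value outside its range is refused whole. OPENING is the finger opening in mm, from 0 to 85.4, set as the call begins (- or left out, the last holds). The fingers move at their own pace and stop on an object; the grip force is fixed at half the most. Time passes only in rows, so rows that do not move let the fingers close. It gives the time, the measured TCP pose, the force, the opening and the grip force at its end, in the units of the state.
- bot.get_obs(): the state, without advancing time (a new reading comes with each control period).
- vision.camera(name): name is "scene" or "top"; returns a dict with "image" (400x640x3 uint8, blue, green, red), "z_map" (400x640 float32, m along the optical axis (not along the pixel's ray), 0 where there is no reading), "K" (3x3 intrinsics, pixels), "k1" (the pictures are not rectified: a ray, as slopes to the right and down, at radius r is drawn at 1 + k1 r^2 times it, then the intrinsics apply), "rvec" (rotation vector, rad) and "tvec" (3), from world to camera coordinates, as OpenCV has them. Camera axes: x right, y down, z forward; pixel columns grow to the right and rows downward; lengths in m; the calibration is good to about 2 mm. A picture is of the moment at which its call begins.
- workorder.job_done(): hands the job in; it is judged then, once.
Trained networks look in a picture, given as the dict that the camera call returned (one of the last four; its "shot" number tells which), for a name from the list of things; names that differ only in an ending like _2 or _b are one class to them, and where a whole thing is asked for, a point or a joint stands for the part that bears it (a point fixed in the world has none). Each returns a list of dicts, best first, with "score" (0 to 1); they miss things now and then, are a little off and sometimes report something else, mostly with a low value. They report only what shows in the picture. A call takes as long as a camera call.
- vision.spot_in(picture, query): "position" ([column, row] in pixels, amid what is visible of it).
- vision.place_of(picture, query): "position" ([column, row] in pixels: a listed point, or the origin of a listed thing).
The state is a dict: "clock": time; "joint_pos": joint angles; "joint_vel": joint speeds; "tau": joint torques, N m; "eef_pos": TCP position; "tool_rot": TCP orientation; "ft_force": force on the tool from outside, world axes, zero at the start; "ft_torque": the same for the moment, N m; "grip_width": finger opening in m; "grasp_force": force on a finger pad.
Only numpy, scipy, OpenCV 4.12 (cv2) and the standard library are available. Lean on these libraries where they do the work, as an engineer would, in place of code of your own. Each camera call takes 0.05 s, during which the arm holds its last target. There are 200 camera calls.

TASK

The rinsed potatoes are mixed: lift the steel basket by its bail handle, hold it level and low over the oven dish and shake it from side to side until all the small potatoes have dropped through its holes into the dish while the large ones stay in it. Then lower the basket, with the large potatoes, back into the drip tray so that it stands flat inside the lip, and let go of it only once it stands there. Do not tip the basket, and leave everything else where it stands.

Things in the scene. Friction and masses are not known exactly. Their poses are not given: they have to be found in the camera images.
- basket: Square steel grading basket, 134 mm wide outside, 124 inside, sides 62 mm high, 0.45 kg empty. Origin: middle of its underside (four 5 mm foot strips); z up. Upper face of the base sheet: 9 mm above the origin, punched with 3 x 3 square 32 mm holes centred at x, y = -46, 0, 46 mm, 14 mm strips of sheet between them. The bail turns about its y axis. It starts standing in the drip tray, turned as the tray is to 0.05 rad.
- bail (a joint): Lean of the basket's hinged bail handle, rad: 0 upright, positive towards the basket's +x, negative towards its -x; stops at -1.2 and 1.2. The axis is parallel to the basket's y, 58 mm above the basket's origin. The hinge is stiff (0.12 N m of friction): the bail stays where it is put and takes about 2 N at the grip to swing.
- bail_grip (a point): Middle of the bail's black grip bar, 90 mm from the hinge axis (148 mm above the basket's origin when upright); z points from hinge to bar. The bar is round, 22 mm thick and 96 mm long along the basket's y. 6.4 mm wires run from both its ends down to the hinges outside the basket's sides, 73 mm from its middle.
- drip_tray: Square grey drip tray, fixed, 166 mm wide outside, 156 mm inside the 15 mm high lip; floor 4 mm thick. Origin: centre of the underside, on the worktop. A basket standing home in it has its origin 4 mm above the tray's. The tray and the dish change sides from run to run.
- dish: White stoneware oven dish, fixed, 190 (x) x 185 (y) x 48 mm high outside, walls and floor 6 mm, two small lugs on its x sides reaching 20 mm farther. Origin: centre of the underside, on the worktop.
- big_1_centre (a point): Middle of a large potato, about 54 x 44 x 40 mm, 70 g, too big for the holes; it starts in the basket.
- big_2_centre (a point): Middle of a large potato, about 54 x 44 x 40 mm, 70 g, too big for the holes; it starts in the basket.
- small_1_centre (a point): Middle of a small potato, about 26 x 24 x 20 mm, 12 g, which drops through a hole if it gets over one; it starts in the basket, lying on one of the strips between the holes, and slides or tumbles off it under a brisk shake (3 cm strokes at 0.3 g or more), not under a gentle carry (below 0.1 g).
- small_2_centre (a point): Middle of a small potato, about 26 x 24 x 20 mm, 12 g, which drops through a hole if it gets over one; it starts in the basket, lying on one of the strips between the holes, and slides or tumbles off it under a brisk shake (3 cm strokes at 0.3 g or more), not under a gentle carry (below 0.1 g).
- small_3_centre (a point): Middle of a small potato, about 26 x 24 x 20 mm, 12 g, which drops through a hole if it gets over one; it starts in the basket, lying on one of the strips between the holes, and slides or tumbles off it under a brisk shake (3 cm strokes at 0.3 g or more), not under a gentle carry (below 0.1 g).
- small_4_centre (a point): Middle of a small potato, about 26 x 24 x 20 mm, 12 g, which drops through a hole if it gets over one; it starts in the basket, lying on one of the strips between the holes, and slides or tumbles off it under a brisk shake (3 cm strokes at 0.3 g or more), not under a gentle carry (below 0.1 g).
- salt_shaker: Bystander: salt shaker with grey head, 44 mm across, 90 mm tall. Loose, to be left where it stands. Origin: centre of the underside.
- spice_jar_0: Bystander: glass spice jar with red cap, 45 mm across, 106 mm tall. Loose, to be left where it stands. Origin: centre of the underside.
- peeler: Bystander: vegetable peeler lying flat, 170 x 25 mm, 18 mm high, long axis x. Loose, to be left where it stands. Origin: centre of the underside.
- timer: Bystander: round kitchen timer, 62 mm across, 56 mm tall. Loose, to be left where it stands. Origin: centre of the underside.
- honey_jar: Bystander: glass jar with a grey lid, 58 mm across, 95 mm tall. Loose, to be left where it stands. Origin: centre of the underside.

How it is judged:
By the outcome, as a careful person would: the job done as asked, in the order asked, and still so for the second after the job is handed in, with the robot touching nothing.
It also fails if it takes over 58 s, if anything falls off the work surface, if the arm or the gripper's body presses on something with over 40 N, if the wrist force passes 120 N, or if a joint passes its speed limit or range.

## Working session

There is one attempt and no reset: what is moved stays moved. The work goes in short steps, Python scripts to look and compute and a shell command to move; the robot and the scene stay as the last step left them, time stands still between calls to the robot, and variables do not carry over. Pictures are saved under pics/ and viewed, at most 14 in all, crops included, and the job is handed in when it is done.

```bash
mkdir -p pics; ls
cat > h.py <<'E'
import numpy as np, cv2
from workcell import bot, vision, workorder
def ray(p,px):
    K=p["K"]; d=np.array([(px[0]-K[0,2])/K[0,0],(px[1]-K[1,2])/K[1,1]]); u=d.copy()
    for _ in range(20): u=d/(1+p["k1"]*(u@u))
    R=cv2.Rodrigues(np.array(p["rvec"],float))[0]; t=np.array(p["tvec"],float).ravel()
    return R,t,np.array([u[0],u[1],1.])
def at_z(p,px,z):
    R,t,u=ray(p,px); c=-R.T@t; d=R.T@u
    return c+d*(z-c[2])/d[2]
def depth(p,px):
    R,t,u=ray(p,px); r,c=int(round(px[1])),int(round(px[0])); w=p["z_map"][max(r-1,0):r+2,max(c-1,0):c+2]; w=w[w>0]
    return R.T@(u*np.median(w)-t) if w.size else None
def cloud(p):
    K=p["K"]; v,c=np.nonzero(p["z_map"]>0); d=np.stack([(c-K[0,2])/K[0,0],(v-K[1,2])/K[1,1]],1); u=d.copy()
    for _ in range(20): u=d/(1+p["k1"]*(u**2).sum(1,keepdims=True))
    R=cv2.Rodrigues(np.array(p["rvec"],float))[0]; t=np.array(p["tvec"],float).ravel()
    z=p["z_map"][v,c][:,None]
    return (np.hstack([u,np.ones_like(z)])*z-t)@R, p["image"][v,c], np.stack([c,v],1)
def proj(p,X):
    R=cv2.Rodrigues(np.array(p["rvec"],float))[0]; q=R@np.asarray(X)+np.array(p["tvec"],float).ravel()
    u=q[:2]/q[2]; u=u*(1+p["k1"]*(u@u)); return u*[p["K"][0,0],p["K"][1,1]]+[p["K"][0,2],p["K"][1,2]]
E
python3 - <<'E'
from h import *
np.set_printoptions(precision=3,suppress=True)
o=bot.get_obs(); print(o["eef_pos"],o["tool_rot"],o["joint_pos"],o["clock"])
Z={'basket':.004,'bail_grip':.14,'drip_tray':0,'dish':0}
for n in ("top","scene"):
    p=vision.camera(n); cv2.imwrite(f"pics/{n}0.png",p["image"])
    for q in ["basket","bail_grip","drip_tray","dish","salt_shaker","spice_jar_0","peeler","timer","honey_jar","big_1_centre","small_1_centre"]:
        for r in vision.place_of(p,q)[:5]:
            if r["score"]>.3: print(n,q,round(r["score"],2),np.array(r["position"]),at_z(p,r["position"],Z.get(q,.02 if 'centre' in q else 0)),depth(p,r["position"]))
E
```

```text
pics
[0.173 0.469 0.23 ] [ 0.175  0.984 -0.001 -0.   ] [1.218 0.241 0.004 1.335 0.    1.571] 0.0
top basket 0.91 [293.1 224.9] [0.518 0.191 0.004] [0.518 0.191 0.005]
top bail_grip 0.71 [284.6 233.5] [0.476 0.211 0.14 ] [0.476 0.211 0.141]
top bail_grip 0.56 [288.9 235.2] [0.471 0.197 0.14 ] [0.47  0.197 0.144]
top drip_tray 0.6 [294. 229.] [0.504 0.188 0.   ] [0.504 0.188 0.005]
top dish 0.74 [213.  232.6] [0.493 0.461 0.   ] [0.492 0.459 0.006]
top dish 0.73 [291.7 237.3] [0.476 0.195 0.   ] [0.464 0.189 0.145]
top spice_jar_0 0.71 [253.7 246.5] [0.446 0.323 0.   ] [0.441 0.313 0.075]
top spice_jar_0 0.68 [253.2 218.8] [0.539 0.326 0.   ] [0.53  0.316 0.074]
top peeler 0.53 [303.8 222.7] [0.525 0.155 0.   ] [0.522 0.154 0.026]
top peeler 0.51 [367.4 239.6] [ 0.467 -0.06   0.   ] [ 0.466 -0.058  0.014]
top peeler 0.31 [303.4 211.5] [0.564 0.156 0.   ] [0.559 0.155 0.031]
top timer 0.77 [403.6 235.7] [ 0.48  -0.183  0.   ] [ 0.476 -0.174  0.044]
top honey_jar 0.91 [322.  163.5] [0.732 0.092 0.   ] [0.709 0.094 0.093]
top big_1_centre 0.53 [308.4 233.6] [0.487 0.139 0.02 ] [0.484 0.13
[... 300 characters left out ...]

scene salt_shaker 0.84 [309.  274.6] [0.535 0.321 0.   ] [0.528 0.335 0.015]
scene spice_jar_0 0.56 [330.1 283.3] [0.467 0.324 0.   ] [0.446 0.367 0.048]
scene peeler 0.59 [381.8 209.4] [ 0.468 -0.07  -0.   ] [ 0.463 -0.053  0.013]
scene timer 0.71 [392.9 188.5] [ 0.48  -0.207  0.   ] [ 0.465 -0.159  0.033]
scene timer 0.54 [354.4 221.9] [ 0.522  0.037 -0.   ] [0.454 0.204 0.141]
scene honey_jar 0.72 [289.1 210.6] [0.74  0.085 0.   ] [0.718 0.12  0.031]
scene big_1_centre 0.62 [337.6 235.2] [0.53  0.146 0.02 ] [0.48  0.258 0.121]
scene big_1_centre 0.35 [394.5 193.8] [ 0.454 -0.15   0.02 ] [ 0.458 -0.161  0.012]
scene small_1_centre 0.61 [353.9 221.4] [0.514 0.059 0.02 ] [0.455 0.205 0.143]
```

View pics/top0.png

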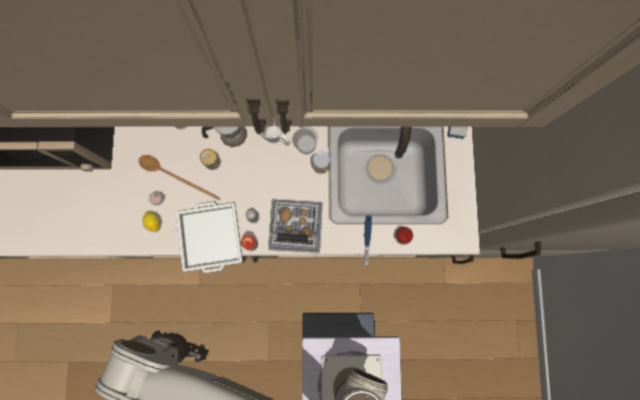

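View pics/scene0.png

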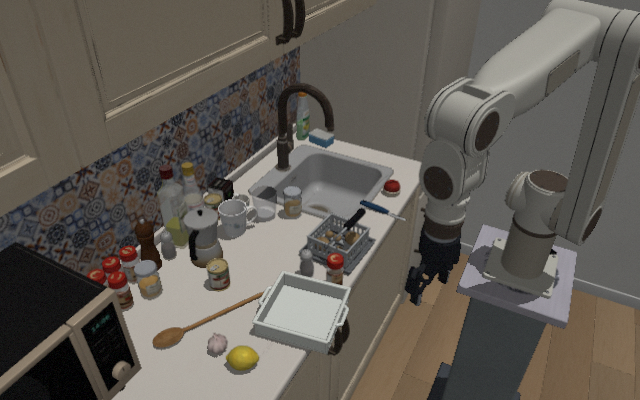

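The top view shows the dish at about (210,237) and the basket and tray at (295,225). The grip bar is at about (292,238), leaning towards the robot. The salt shaker (252,215) and spice jar (248,242) stand between them. Next I fit the geometry from depth.

Run:
```python
from h import *
np.set_printoptions(precision=4,suppress=True)
def rect(P,n):
    r=cv2.minAreaRect((P[:,:2]*1000).astype(np.float32)); print(n,len(P),np.round(r[0],1),np.round(r[1],1),round(r[2],1))
for n in ("top","scene"):
    p=vision.camera(n); X,C,_=cloud(p)
    def box(a,b,c,d,e,f): return (X[:,0]>a)&(X[:,0]<b)&(X[:,1]>c)&(X[:,1]<d)&(X[:,2]>e)&(X[:,2]<f)
    m=box(.40,.62,.09,.29,.055,.074); rect(X[m],n+" basket rim")
    m=box(.36,.62,.08,.295,.009,.022); rect(X[m],n+" tray lip")
    m=box(.36,.62,.34,.60,.04,.056); rect(X[m],n+" dish rim")
    m=box(.38,.60,.10,.28,.12,.18); G=X[m]; rect(G,n+" grip"); print(G.mean(0),np.percentile(G[:,2],[5,50,95]))
    g=C[m].max(1); D=G[g<70]; print(" dark",len(D)); 
    if len(D)>5: rect(D,"dark"); print(D.mean(0)); q=D[:,:2]-D[:,:2].mean(0); v=np.linalg.svd(q)[2][0]; print("dir",v)
    for nm,b in (("salt",(.5,.58,.28,.36,.03,.13)),("spice",(.40,.5,.28,.36,.03,.13)),("honey",(.66,.78,.05,.15,.06,.12))):
        q=X[box(*b)]; print(nm,len(q),q.min(0),q.max(0))
    # heights elsewhere along the corridor
    im=cv2.resize(p["image"][180:280,160:340],None,fx=4.4,fy=4.4,interpolation=cv2.INTER_CUBIC)
    if n=="top": cv2.imwrite("pics/c1.png",im)
```

```text
top basket rim 301 [513.4 184.5] [149.2 138.2] 84.9
top tray lip 821 [519.2 190.9] [187.7 184.5] 86.7
top dish rim 886 [478.8 449. ] [225.2 229.1] 9.2
top grip 260 [464.1 186.7] [149.8  24. ] 84.9
[0.4634 0.1871 0.1427] [0.1311 0.1436 0.1505]
 dark 204
dark 204 [463.5 186.8] [91.8 21.9] 85.5
[0.4629 0.1874 0.1447]
dir [-0.0747 -0.9972]
salt 146 [0.5206 0.305  0.0302] [0.5605 0.3458 0.0927]
spice 208 [0.4019 0.3077 0.0314] [0.4716 0.3599 0.1133]
honey 306 [0.6924 0.0698 0.06  ] [0.7793 0.1497 0.1049]
scene basket rim 496 [512.4 184.3] [148.9 140.7] 85.4
scene tray lip 618 [512.1 180.4] [182.2 174.8] 86.2
scene dish rim 1392 [476.8 447.8] [228.4 232.8] 8.3
scene grip 231 [461.7 189.7] [146.4  23. ] 84.3
[0.4609 0.1974 0.1419] [0.1299 0.144  0.149 ]
 dark 175
dark 175 [459.7 189.3] [95.6 20. ] 82.8
[0.4591 0.1944 0.1435]
dir [0.1099 0.9939]
salt 288 [0.5201 0.3101 0.0301] [0.5603 0.3488 0.0904]
spice 485 [0.4015 0.3042 0.0305] [0.4737 0.3593 0.1109]
honey 328 [0.6905 0.0635 0.06  ] [0.7798 0.1474 0.1004]
```

View pics/c1.png

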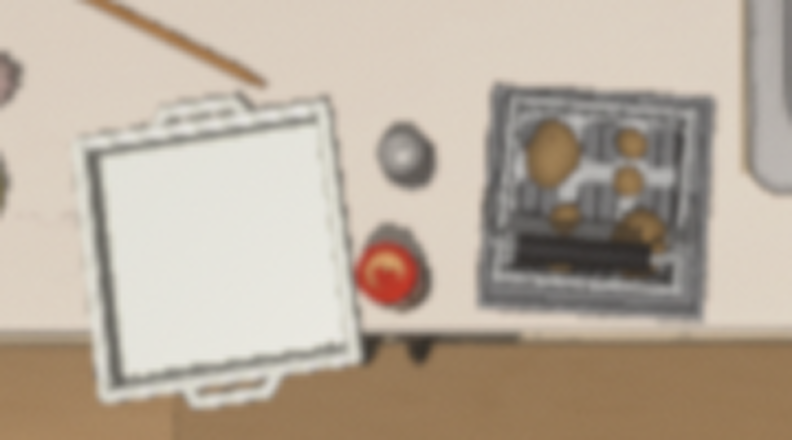

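The crop shows the dish corners at about (75,137), (327,97), (362,360) and (105,400), and the basket with its dark grip bar leaning about -0.58 rad. Two large and about four small potatoes lie inside. Next I plan the tilted approach to the bail.

```bash
cat >> h.py <<'E'
from scipy.spatial.transform import Rotation as Ro
YAW=-0.083
def pose(bx,tilt,yaw=YAW,reach=.020):
    "TCP pose with bar centre bx; tilt about tool x, yaw of tool y"
    c,s=np.cos(yaw),np.sin(yaw)
    R=Ro.from_matrix(np.array([[-s,c,0],[c,s,0],[0,0,-1]]).T.T)*Ro.from_rotvec([tilt,0,0])
    return np.array(bx)+reach*R.apply([0,0,1]),R
def rows(p0,R0,p1,R1,n,quiet=False):
    d=(R0.inv()*R1).as_rotvec(); out=[]
    p=p0; R=R0
    for i in range(n):
        q=p0+(p1-p0)*(i+1)/n
        sh=R.inv().apply(q-p)*1000; out.append([[round(float(x),1) for x in sh],[round(float(x),3) for x in d/n]])
        p=q; R=R*Ro.from_rotvec(d/n)
    print(str(out).replace(' ',''))
def now():
    o=bot.get_obs(); return np.array(o["eef_pos"]),Ro.from_quat(o["tool_rot"])
def bvec(l,yaw=YAW): # hinge->bar for lean l
    return np.array([np.sin(l)*np.cos(yaw),np.sin(l)*np.sin(yaw),np.cos(l)])
E
python3 - <<'E'
from h import *
np.set_printoptions(precision=4,suppress=True)
p=vision.camera("top"); X,C,_=cloud(p)
cs=[at_z(p,(160+a/4.4,180+b/4.4),.048) for a,b in((75,137),(327,97),(362,360),(105,400))]; print(np.array(cs),np.mean(cs,0))
# matrix check: columns are tool axes
_,R=pose([0,0,0],0); print(R.as_matrix())
bar=np.array([.462,.188,.138]); L=-.58
p0,R0=now()
pp,RR=pose(bar+.075*bvec(L),L); print(pp)
p1=np.array([pp[0]-.02,pp[1],.235])
print("A");rows(p0,R0,p1,RR,8)
print("B");rows(p1,RR,pp,RR,2)
pg,RG=pose(bar,L); print("C",pg);rows(pp,RR,pg,RG,4)
E
```

```text
[[0.5592 0.5709 0.048 ]
 [0.5891 0.3834 0.048 ]
 [0.3931 0.3524 0.048 ]
 [0.3647 0.5396 0.048 ]] [0.4765 0.4616 0.048 ]
[[ 0.0829  0.9966  0.    ]
 [ 0.9966 -0.0829  0.    ]
 [ 0.      0.     -1.    ]]
[0.432  0.1905 0.184 ]
A
[[[-40.1,-22.4,-0.5],[-0.062,-0.047,0.158]],[[-43.1,-15.8,0.3],[-0.062,-0.047,0.158]],[[-45.0,-8.9,1.6],[-0.062,-0.047,0.158]],[[-45.7,-1.8,3.4],[-0.062,-0.047,0.158]],[[-45.3,5.1,5.7],[-0.062,-0.047,0.158]],[[-43.6,11.7,8.3],[-0.062,-0.047,0.158]],[[-40.8,17.7,11.2],[-0.062,-0.047,0.158]],[[-37.0,23.1,14.3],[-0.062,-0.047,0.158]]]
B
[[[0.8,-5.6,26.8],[0.0,0.0,0.0]],[[0.8,-5.6,26.8],[0.0,0.0,0.0]]]
C [0.4729 0.1871 0.1213]
[[[0.0,-0.0,18.7],[0.0,0.0,0.0]],[[0.0,0.0,18.8],[0.0,0.0,0.0]],[[-0.0,0.0,18.8],[0.0,0.0,0.0]],[[0.0,-0.0,18.7],[0.0,0.0,0.0]]]
```

```bash
python3 -m creep '[[[-40,-22.5,0],[-0.062,-0.047,0.158]],[[-43,-16,0],[-0.062,-0.047,0.158]],[[-45,-9,1.5],[-0.062,-0.047,0.158]],[[-45.5,-2,3.5],[-0.062,-0.047,0.158]],[[-45.5,5,5.5],[-0.062,-0.047,0.158]],[[-43.5,11.5,8.5],[-0.062,-0.047,0.158]],[[-41,17.5,11],[-0.062,-0.047,0.158]],[[-37,23,14.5],[-0.062,-0.047,0.158]],[[1,-5.5,27],[0,0,0]],[[1,-5.5,27],[0,0,0]],[[0,0,0],[0,0,0]]]' 85
python3 - <<'E'
from h import *
p0,R0=now(); np.set_printoptions(precision=4,suppress=True); print(p0,R0.as_matrix()[:,2],bot.get_obs()["joint_pos"])
bar=np.array([.462,.188,.138]);pg,RG=pose(bar,-.58);rows(p0,R0,pg,RG,4)
p=vision.camera("scene"); cv2.imwrite("pics/s1.png",cv2.resize(p["image"][120:300,240:460],None,fx=3.4,fy=3.3,interpolation=cv2.INTER_CUBIC))
E
```

```text
clock: 2.72
eef_pos: [0.43, 0.1887, 0.1813]
tool_rot: [0.706, 0.648, 0.192, 0.21]
ft_force: [-0.1, -0.6, 0.3]
grip_width: 0.0851
grasp_force: 0.0
[0.43   0.1887 0.1813] [ 0.5432 -0.0478 -0.8383] [ 0.6538 -0.088  -0.6595  0.552  -0.3771  2.2228]
[[[0.5,0.8,18.4],[-0.001,0.001,-0.0]],[[0.5,0.8,18.4],[-0.001,0.001,-0.0]],[[0.5,0.8,18.4],[-0.001,0.001,-0.0]],[[0.5,0.8,18.4],[-0.001,0.001,-0.0]]]
```

View pics/s1.png

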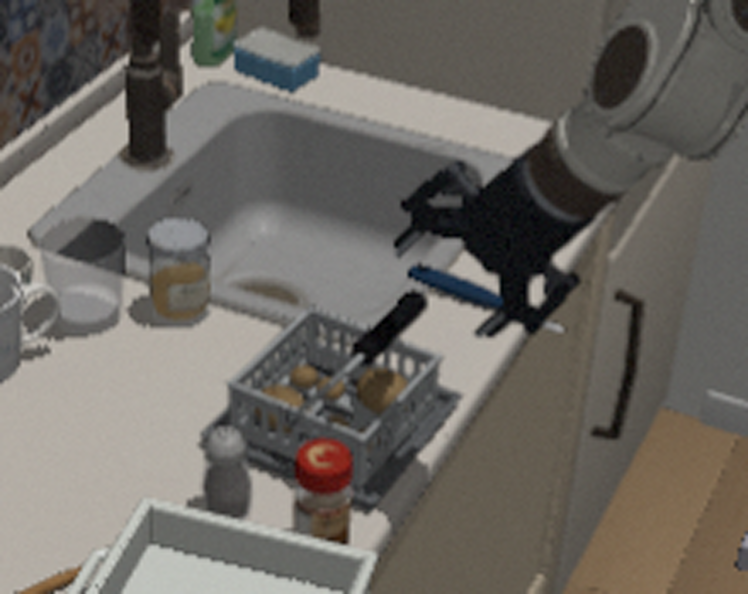

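The open fingers are tilted along the bail, pointing at the black bar (390,325 in the crop) and straddling its line. I'll advance and close.

```bash
python3 -m creep '[[[0.5,1,18.5],[0,0,0]],[[0.5,1,18.5],[0,0,0]],[[0.5,0.5,18.5],[0,0,0]],[[0.5,0.5,18.5],[0,0,0]],[[0,0,0],[0,0,0]]]' 85
python3 -m creep '[[[0,0,0],[0,0,0]],[[0,0,0],[0,0,0]],[[0,0,0],[0,0,0]],[[0,0,0],[0,0,0]],[[0,0,0],[0,0,0]],[[0,0,0],[0,0,0]]]' 0
python3 - <<'E'
from h import *
np.set_printoptions(precision=4,suppress=True)
p0,R0=now(); z=R0.apply([0,0,1]); print(p0,z,p0-.02*z,bot.get_obs()["ft_torque"])
# arc about hinge: hinge = bar - .09*bvec
for L in(-.58,-.54,-.62):
    print(L,p0-.02*z-.09*bvec(L))
p=vision.camera("top"); X,C,_=cloud(p)
m=(abs(X[:,0]-.513)<.1)&(abs(X[:,1]-.185)<.09)&(X[:,2]>.055)&(X[:,2]<.074)
print(cv2.minAreaRect((X[m,:2]*1000).astype(np.float32)))
E
```

```text
clock: 3.4
eef_pos: [0.4744, 0.1886, 0.1234]
tool_rot: [0.706, 0.648, 0.194, 0.21]
ft_force: [-0.6, 0.2, 0.6]
grip_width: 0.0851
grasp_force: 0.0
clock: 4.15
eef_pos: [0.4743, 0.1887, 0.1238]
tool_rot: [0.706, 0.648, 0.195, 0.21]
ft_force: [-4.3, -0.0, 5.3]
grip_width: 0.0198
grasp_force: 58.3
[0.4743 0.1887 0.1238] [ 0.5472 -0.0443 -0.8358] [0.4633 0.1896 0.1405] [-0.017   0.6838 -0.0405]
-0.58 [0.5125 0.1855 0.0653]
-0.54 [0.5094 0.1857 0.0633]
-0.62 [0.5154 0.1852 0.0673]
((513.5166015625, 183.58489990234375), (146.8365020751953, 138.86627197265625), 85.09925842285156)
```

Run:
```python
from h import *
p,R=now(); h=np.array([.5125,.1855,.063]); z=R.apply([0,0,1]); L=np.arcsin(z[2]*0+np.hypot(z[0],z[1]))
y=bvec(0,0); ax=np.array([-np.sin(YAW),np.cos(YAW),0]); n=7; print(L)
d=Ro.from_rotvec(ax*L/n); out=[]
for i in range(n):
    q=h+d.apply(p-h); S=d*R; print(np.round(R.inv().apply(q-p)*1000,1),np.round((R.inv()*S).as_rotvec(),3)); p,R=q,S
print(p,R.as_matrix())
```

```text
0.5811325771520187
[0.  6.  0.4] [ 0.083 -0.     0.   ]
[0.  6.  0.4] [ 0.083 -0.     0.   ]
[0.  6.  0.4] [ 0.083 -0.     0.   ]
[0.  6.  0.4] [ 0.083 -0.     0.   ]
[0.  6.  0.4] [ 0.083 -0.     0.   ]
[0.  6.  0.4] [ 0.083 -0.     0.   ]
[0.  6.  0.4] [ 0.083 -0.     0.   ]
[0.51380681 0.18540507 0.13490488] [[ 8.49584418e-02  9.96384491e-01  9.70005132e-05]
 [ 9.96383794e-01 -8.49584971e-02  1.17884315e-03]
 [ 1.18282205e-03 -3.50293804e-06 -9.99999300e-01]]
```

```bash
python3 -m creep '[[[0,6,0.3],[0.083,0,0]],[[0,6,0.3],[0.083,0,0]],[[0,6,0.3],[0.083,0,0]],[[0,0,0],[0,0,0]]]'
python3 -m creep '[[[0,6,0.3],[0.083,0,0]],[[0,6,0.3],[0.083,0,0]],[[0,6,0.3],[0.083,0,0]],[[0,6,0.3],[0.083,0,0]],[[0,0,0],[0,0,0]],[[0,0,0],[0,0,0]]]'
python3 - <<'E'
from h import *
np.set_printoptions(precision=4,suppress=True)
p0,R0=now(); print(R0.as_matrix()[:,2],bot.get_obs()["ft_torque"],p0)
for n in("top","scene"):
    p=vision.camera(n); X,C,_=cloud(p)
    m=(abs(X[:,0]-.513)<.1)&(abs(X[:,1]-.185)<.09)&(X[:,2]>.055)&(X[:,2]<.074)
    print(cv2.minAreaRect((X[m,:2]*1000).astype(np.float32)))
cv2.imwrite("pics/s2.png",cv2.resize(p["image"][120:300,240:460],None,fx=3.4,fy=3.3,interpolation=cv2.INTER_CUBIC))
E
```

```text
clock: 4.7
eef_pos: [0.4914, 0.1869, 0.1308]
tool_rot: [0.727, 0.667, 0.112, 0.121]
ft_force: [1.9, -0.0, -4.9]
grip_width: 0.0198
grasp_force: 59.9
clock: 5.45
eef_pos: [0.5148, 0.1851, 0.1362]
tool_rot: [0.736, 0.677, 0.002, 0.001]
ft_force: [-1.3, -1.5, 10.8]
grip_width: 0.0203
grasp_force: 61.6
[ 0.0035  0.0014 -1.    ] [-0.277   0.5459  0.0958] [0.5148 0.1851 0.1362]
((504.3542785644531, 172.57432556152344), (75.16613006591797, 190.2216796875), 39.38909912109375)
((515.6925048828125, 183.74050903320312), (150.99635314941406, 139.63563537597656), 86.84615325927734)
```

View pics/s2.png

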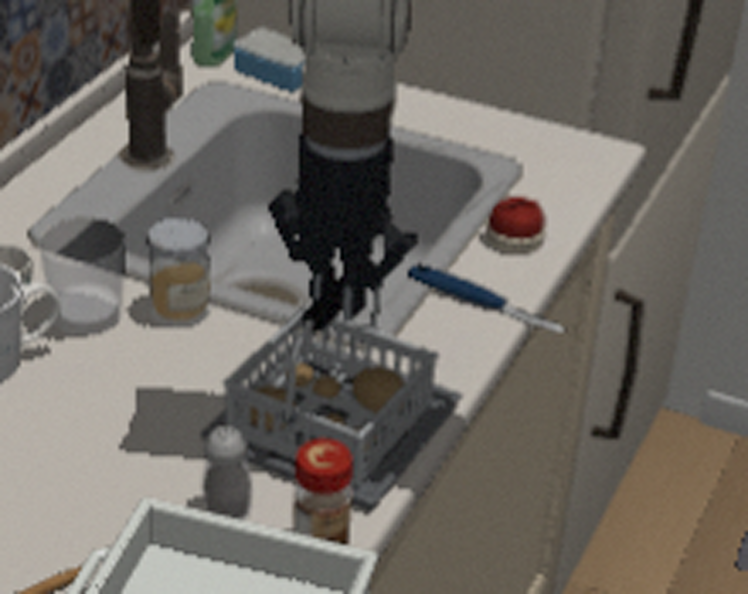

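The bail is upright and gripped, and the basket still stands level in the tray. I'll lift it gently.

```bash
python3 -m creep '[[[0,0,-2],[0,0,0]],[[0,0,-6],[0,0,0]],[[0,0,-8],[0,0,0]],[[0,0,-6],[0,0,0]],[[0,0,-3],[0,0,0]],[[0,0,0],[0,0,0]],[[0,0,0],[0,0,0]]]'
python3 - <<'E'
from h import *
np.set_printoptions(precision=4,suppress=True)
p0,R0=now(); print(R0.as_matrix()[:,2],bot.get_obs()["ft_torque"],p0)
p=vision.camera("scene"); X,C,_=cloud(p)
m=(abs(X[:,0]-.513)<.085)&(abs(X[:,1]-.185)<.085)&(X[:,2]>.08)&(X[:,2]<.101)
print(cv2.minAreaRect((X[m,:2]*1000).astype(np.float32)))
A=np.c_[X[m,:2]-X[m,:2].mean(0),np.ones(m.sum())]; print(np.linalg.lstsq(A,X[m,2],rcond=None)[0])
cv2.imwrite("pics/s3.png",cv2.resize(p["image"][150:280,260:420],None,fx=4.6,fy=4.6,interpolation=cv2.INTER_CUBIC))
E
```

```text
clock: 6.42
eef_pos: [0.5138, 0.1849, 0.1594]
tool_rot: [0.736, 0.677, 0.0, -0.001]
ft_force: [-0.7, 0.2, -8.4]
grip_width: 0.0204
grasp_force: 59.7
[-0.001   0.0015 -1.    ] [0.053  0.0408 0.0185] [0.5138 0.1849 0.1594]
((515.5433959960938, 183.39678955078125), (153.41957092285156, 138.74876403808594), 85.33196258544922)
[-0.0019  0.0011  0.0883]
```

View pics/s3.png

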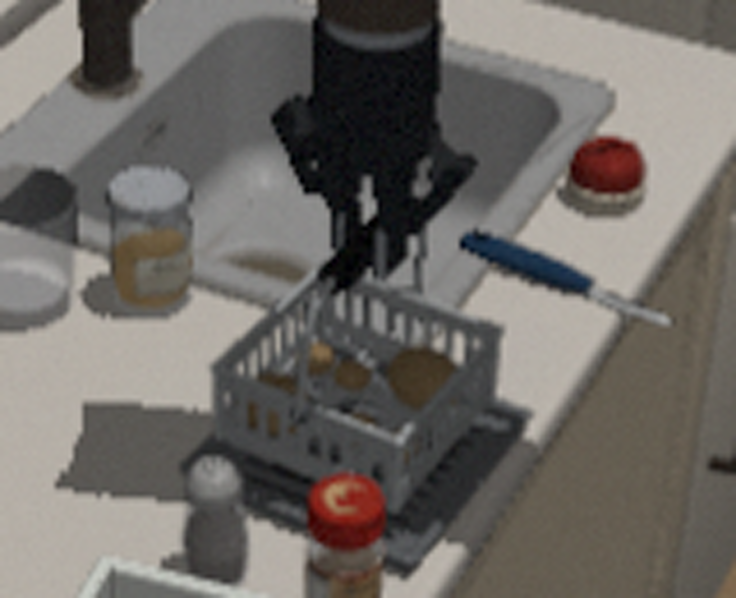

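The basket hangs level about 23 mm above the tray, with the potatoes inside. I'll continue up, then go across.

```bash
python3 -m creep '[[[0,0,-4],[0,0,0]],[[0,0,-9],[0,0,0]],[[0,0,-14],[0,0,0]],[[0,0,-18],[0,0,0]],[[0,0,-20],[0,0,0]],[[0,0,-18],[0,0,0]],[[0,0,-14],[0,0,0]],[[0,0,-10],[0,0,0]],[[0,0,-5],[0,0,0]],[[0,0,0],[0,0,0]]]'
python3 - <<'E'
from h import *
p0,R0=now(); print(p0)
p1=np.array([.4765,.4616,p0[2]]); _,R1=pose([0,0,0],0,.155)
w=np.array([4,9,14,19,24,28,31,31,31,28,24,19,14,9,4],float); f=np.cumsum(w)/w.sum(); d=(R0.inv()*R1).as_rotvec()
p,R=p0,R0
for a in f:
    q=p0+a*(p1-p0); S=R0*Ro.from_rotvec(d*a); print(np.round(R.inv().apply(q-p)*1000,1).tolist(),np.round((R.inv()*S).as_rotvec(),3).tolist()); p,R=q,S
E
```

```text
clock: 7.72
eef_pos: [0.5141, 0.1848, 0.2716]
tool_rot: [0.736, 0.677, 0.0, -0.001]
ft_force: [0.2, -0.1, -8.2]
grip_width: 0.02
grasp_force: 59.7
[0.51407721 0.18483843 0.27159948]
[3.8, -0.8, 0.0] [-0.0, -0.0, -0.003]
[8.5, -1.9, 0.0] [-0.0, -0.0, -0.007]
[13.2, -2.8, 0.0] [-0.0, -0.0, -0.012]
[18.0, -3.6, 0.0] [-0.0, -0.0, -0.016]
[22.8, -4.2, 0.0] [-0.0, -0.0, -0.02]
[26.7, -4.4, 0.0] [-0.0, -0.0, -0.023]
[29.7, -4.1, 0.0] [-0.0, -0.0, -0.026]
[29.8, -3.4, 0.0] [-0.0, -0.0, -0.026]
[29.8, -2.6, 0.0] [-0.0, -0.0, -0.026]
[27.0, -1.7, 0.0] [-0.0, -0.0, -0.023]
[23.2, -0.9, 0.0] [-0.0, -0.0, -0.02]
[18.4, -0.3, 0.0] [-0.0, -0.0, -0.016]
[13.5, -0.0, 0.0] [-0.0, -0.0, -0.012]
[8.7, 0.1, 0.0] [-0.0, -0.0, -0.007]
[3.9, 0.1, 0.0] [-0.0, -0.0, -0.003]
```

```bash
python3 -m creep '[[[4,-1,0],[0,0,-0.003]],[[8.5,-2,0],[0,0,-0.007]],[[13,-3,0],[0,0,-0.012]],[[18,-3.5,0],[0,0,-0.016]],[[23,-4,0],[0,0,-0.02]],[[26.5,-4.5,0],[0,0,-0.023]],[[30,-4,0],[0,0,-0.026]],[[30,-3.5,0],[0,0,-0.026]],[[30,-2.5,0],[0,0,-0.026]],[[27,-1.5,0],[0,0,-0.023]],[[23,-1,0],[0,0,-0.02]],[[18,-0.5,0],[0,0,-0.016]]]'
python3 -m creep '[[[13.5,0,0],[0,0,-0.012]],[[9,0,0],[0,0,-0.007]],[[4,0,0],[0,0,-0.003]],[[0,0,0],[0,0,0]]]'
python3 - <<'E'
from h import *
np.set_printoptions(precision=4,suppress=True)
p0,R0=now(); print(p0,R0.as_matrix())
for n in("top","scene"):
    p=vision.camera(n); X,C,_=cloud(p)
    m=(X[:,0]>.36)&(X[:,0]<.6)&(X[:,1]>.365)&(X[:,1]<.59)
    a=m&(X[:,2]>.19)&(X[:,2]<.215); b=m&(X[:,2]>.042)&(X[:,2]<.054)
    for k in(a,b): print(n,k.sum(),cv2.minAreaRect((X[k,:2]*1000).astype(np.float32)),X[k].mean(0))
    A=np.c_[X[a,:2]-X[a,:2].mean(0),np.ones(a.sum())]; print(np.linalg.lstsq(A,X[a,2],rcond=None)[0])
cv2.imwrite("pics/s4.png",cv2.resize(p["image"][160:370,200:430],None,fx=2.8,fy=2.8,interpolation=cv2.INTER_CUBIC))
E
```

```text
clock: 9.22
eef_pos: [0.4784, 0.4386, 0.2714]
tool_rot: [0.657, 0.754, 0.0, -0.001]
ft_force: [1.1, -0.3, -8.7]
grip_width: 0.0202
grasp_force: 59.6
clock: 9.72
eef_pos: [0.476, 0.462, 0.272]
tool_rot: [0.65, 0.76, 0.0, -0.001]
ft_force: [0.5, -1.0, -8.3]
grip_width: 0.0203
grasp_force: 59.7
[0.476 0.462 0.272] [[-0.1547  0.988  -0.0006]
 [ 0.988   0.1547  0.0013]
 [ 0.0014 -0.0004 -1.    ]]
top 185 ((501.5181579589844, 416.0220642089844), (159.6990966796875, 82.3210678100586), 36.358760833740234) [0.5031 0.4157 0.2037]
top 278 ((510.1816101074219, 409.2470703125), (236.94021606445312, 130.51016235351562), 39.690372467041016) [0.5199 0.4069 0.0481]
[ 0.0084 -0.0149  0.2037]
scene 800 ((480.0303955078125, 460.87274169921875), (140.46156311035156, 149.94342041015625), 8.732778549194336) [0.4756 0.4668 0.2   ]
scene 927 ((474.1253967285156, 464.8480224609375), (228.26651000976562, 197.12481689453125), 7.854847431182861) [0.4549 0.4964 0.047 ]
[-0.0034  0.0017  0.2   ]
```

View pics/s4.png

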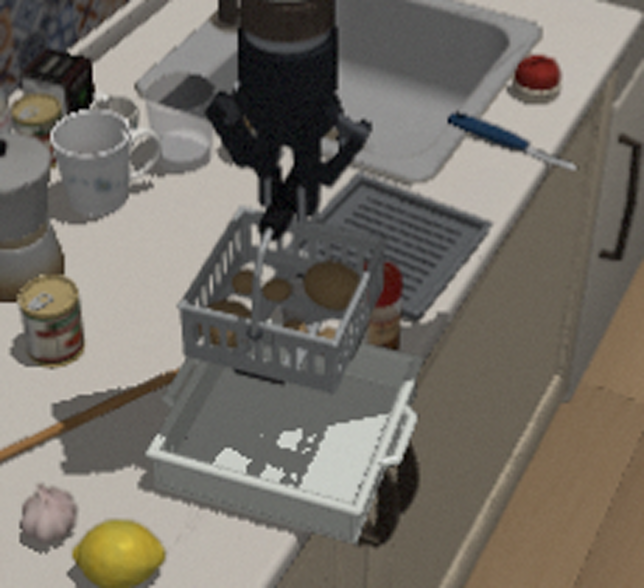

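The basket is level and centred over the dish. I'll lower it to about 10 mm above the rim and give it a first shake.

```bash
python3 -m creep '[[[0,0,4],[0,0,0]],[[0,0,8],[0,0,0]],[[0,0,12],[0,0,0]],[[0,0,15],[0,0,0]],[[0,0,15],[0,0,0]],[[0,0,12],[0,0,0]],[[0,0,8],[0,0,0]],[[0,0,4],[0,0,0]],[[0,0,0],[0,0,0]]]'
python3 -m creep '[[[15,0,0],[0,0,0]],[[-30,0,0],[0,0,0]],[[30,0,0],[0,0,0]],[[-30,0,0],[0,0,0]],[[30,0,0],[0,0,0]],[[-30,0,0],[0,0,0]],[[30,0,0],[0,0,0]],[[-30,0,0],[0,0,0]],[[30,0,0],[0,0,0]],[[-15,0,0],[0,0,0]],[[0,0,0],[0,0,0]],[[0,0,0],[0,0,0]]]'
cat > look.py <<'E'
from h import *
import sys
np.set_printoptions(precision=4,suppress=True)
p0,R0=now(); print(p0,R0.as_matrix()[:,2],bot.get_obs()["ft_force"])
for n in("scene","top"):
    p=vision.camera(n); X,C,_=cloud(p)
    if n=="scene":
        z=p0[2]-.1362+.004+.062
        m=(abs(X[:,0]-p0[0])<.09)&(abs(X[:,1]-p0[1])<.09)&(abs(X[:,2]-z)<.011)
        A=np.c_[X[m,:2]-X[m,:2].mean(0),np.ones(m.sum())]; print(m.sum(),cv2.minAreaRect((X[m,:2]*1000).astype(np.float32)),"slope",np.linalg.lstsq(A,X[m,2],rcond=None)[0])
        im=cv2.resize(p["image"][190:360,220:420],None,fx=3.6,fy=3.4,interpolation=cv2.INTER_CUBIC); cv2.imwrite(f"pics/{sys.argv[1]}.png",im)
    for q in("small_1_centre","big_1_centre"):
        for r in vision.place_of(p,q)[:7]:
            if r["score"]>.2: print(n,q,round(r["score"],2),np.array(r["position"]),depth(p,r["position"]))
E
python3 look.py l1
```

```text
clock: 10.95
eef_pos: [0.4758, 0.4622, 0.194]
tool_rot: [0.65, 0.76, 0.0, -0.001]
ft_force: [0.3, -0.5, -7.9]
grip_width: 0.0201
grasp_force: 59.6
clock: 12.45
eef_pos: [0.476, 0.4628, 0.1947]
tool_rot: [0.65, 0.76, 0.001, -0.001]
ft_force: [-0.3, 0.9, -6.9]
grip_width: 0.0199
grasp_force: 59.1
[0.476  0.4628 0.1947] [-0.0002  0.0032 -1.    ] [-0.315   0.9451 -6.8546]
482 ((473.30804443359375, 461.5394592285156), (138.3253936767578, 152.13632202148438), 9.868877410888672) slope [-0.0409 -0.0014  0.1194]
scene small_1_centre 0.46 [318.4 326.6] [0.4153 0.4919 0.0223]
scene big_1_centre 0.83 [319.  286.4] [0.4441 0.4353 0.0989]
top big_1_centre 0.67 [218.3 245.1] [0.4436 0.4203 0.1021]
top big_1_centre 0.39 [321.9 164.2] [0.7062 0.094  0.0928]
top big_1_centre 0.38 [294.  227.4] [0.5093 0.1877 0.0022]
```

View pics/l1.png

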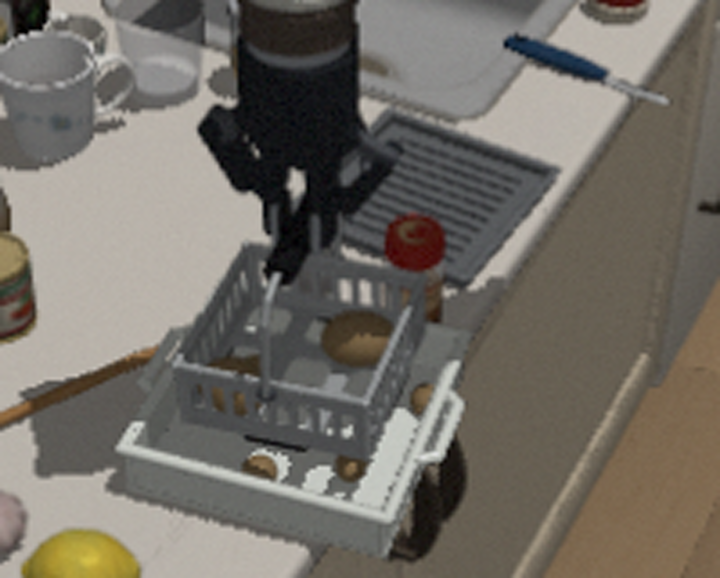

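Three small potatoes are in the dish, at crop (262,466), (350,468) and (425,398). Both big ones are still in the basket, which has perhaps leaned slightly. I'll check the tilt, and whether the fourth is hidden.

Run:
```python
from h import *
np.set_printoptions(precision=4,suppress=True)
p0,R0=now()
for n in("scene","top"):
    p=vision.camera(n); X,C,uv=cloud(p)
    L=(X-np.array([.476,.462,0])); c,s=np.cos(.155),np.sin(.155); bx=L[:,0]*c+L[:,1]*s; by=-L[:,0]*s+L[:,1]*c
    for nm,v,w in(("+x",bx,by),("-x",-bx,by),("+y",by,bx),("-y",-by,bx)):
        k=(v>.052)&(v<.078)&(abs(w)<.06)&(X[:,2]>.08)&(X[:,2]<.15)
        print(n,nm,k.sum(),"top z",np.percentile(X[k,2],[90,97]) if k.sum()>5 else None)
    # brownish points low in the dish / in basket
    Ci=C.astype(int); br=(Ci[:,2]-Ci[:,0]>35)&(abs(bx)<.1)&(abs(by)<.1)
    for nm,lo,hi in(("dish",.004,.05),("basket",.06,.13)):
        k=br&(X[:,2]>lo)&(X[:,2]<hi); msk=np.zeros((400,640),np.uint8); msk[uv[k,1],uv[k,0]]=1
        N,lab,st,ce=cv2.connectedComponentsWithStats(msk)
        for i in range(1,N):
            if st[i,4]>5: print("  ",nm,st[i,4],ce[i],depth(p,ce[i]))
    if n=="top": cv2.imwrite("pics/t2.png",cv2.resize(p["image"][190:285,165:260],None,fx=6,fy=6,interpolation=cv2.INTER_CUBIC))
```

```text
scene +x 207 top z [0.1168 0.118 ]
scene -x 240 top z [0.1232 0.1246]
scene +y 460 top z [0.1205 0.1275]
scene -y 318 top z [0.1204 0.1261]
   dish 25 [336.84 306.24] [0.4038 0.4107 0.0233]
   dish 26 [292.5385 325.3077] [0.474  0.5187 0.0226]
   dish 10 [317.4 326.8] [0.4172 0.4935 0.0222]
   basket 56 [321.0179 291.2321] [0.4349 0.442  0.0924]
top +x 74 top z [0.1188 0.1218]
top -x 18 top z [0.1264 0.1289]
top +y 0 top z None
top -y 107 top z [0.1247 0.1269]
   basket 6 [216.5 244.5] [0.4453 0.4257 0.1038]
```

View pics/t2.png

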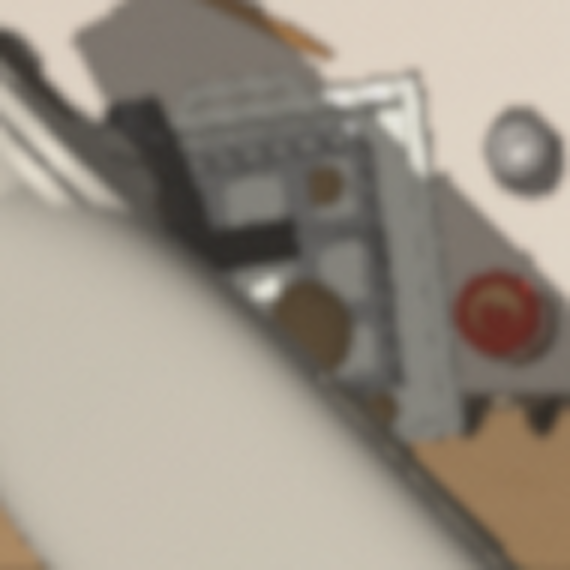

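```bash
python3 -m creep '[[[0,0,0],[-0.012,0,0]],[[0,0,0],[-0.012,0,0]],[[0,0,0],[-0.012,0,0]],[[0,0,0],[-0.012,0,0]],[[0,0,0],[0,0,0]],[[0,0,0],[0,0,0]]]'
cat > chk.py <<'E'
from h import *
np.set_printoptions(precision=4,suppress=True)
p0,R0=now(); yaw=np.arctan2(*R0.as_matrix()[[1,0],1]); print(p0,R0.as_matrix()[:,2],yaw)
for n in("scene","top"):
    p=vision.camera(n); X,C,uv=cloud(p)
    L=(X-np.array([p0[0],p0[1],0])); c,s=np.cos(yaw),np.sin(yaw); bx=L[:,0]*c+L[:,1]*s; by=-L[:,0]*s+L[:,1]*c
    zr=p0[2]-.07
    for nm,v,w in(("+x",bx,by),("-x",-bx,by),("+y",by,bx),("-y",-by,bx)):
        k=(v>.052)&(v<.078)&(abs(w)<.06)&(abs(X[:,2]-zr)<.025)
        if k.sum()>10: print(n,nm,k.sum(),"top z",np.percentile(X[k,2],[90,97]))
    Ci=C.astype(int); k=(Ci[:,2]-Ci[:,0]>20)&(abs(bx)<.1)&(abs(by)<.1)&(X[:,2]>.004)&(X[:,2]<.2)
    msk=np.zeros((400,640),np.uint8); msk[uv[k,1],uv[k,0]]=1
    N,lab,st,ce=cv2.connectedComponentsWithStats(msk)
    for i in range(1,N):
        if st[i,4]>4: print("  brown",st[i,4],ce[i],depth(p,ce[i]))
    cv2.imwrite(f"pics/k_{n}.png",cv2.resize(p["image"][190:360,220:420] if n=="scene" else p["image"][190:285,165:260],None,fx=3.5 if n=="scene" else 6,fy=3.5 if n=="scene" else 6,interpolation=cv2.INTER_CUBIC))
E
python3 chk.py
```

```text
clock: 13.6
eef_pos: [0.4758, 0.4622, 0.1941]
tool_rot: [0.65, 0.76, 0.019, 0.015]
ft_force: [0.3, 0.1, -7.4]
grip_width: 0.0198
grasp_force: 59.2
[0.4758 0.4622 0.1941] [ 0.0468  0.009  -0.9989] 0.15545809643107913
scene +x 143 top z [0.1201 0.121 ]
scene -x 123 top z [0.1208 0.1216]
scene +y 317 top z [0.1206 0.1371]
scene -y 213 top z [0.1199 0.1215]
  brown 232 [317.0043 288.8879] [0.4466 0.4412 0.0943]
  brown 50 [284.24 296.18] [0.5035 0.5046 0.0991]
  brown 15 [278.8    305.7333] [0.5066 0.5261 0.0844]
  brown 34 [336.4118 306.8824] [0.4041 0.4126 0.0225]
  brown 16 [284.5625 307.1875] [0.4913 0.5244 0.0855]
  brown 52 [291.5192 326.2885] [0.4744 0.523  0.0232]
  brown 45 [317.4    327.4889] [0.4163 0.4954 0.0221]
top +x 58 top z [0.1233 0.124 ]
top -x 21 top z [0.1235 0.1247]
top -y 89 top z [0.1241 0.1274]
  brown 26 [219.  220.5] [0.5308 0.4369 0.0241]
  brown 156 [216.2885 242.8462] [0.4506 0.4268 0.1024]
  brown 29 [227.1034 258.2414] [0.4057 0.4058 0.0261]
```

All four small potatoes lie in the dish (z about 0.023), at (.404,.412), (.474,.521), (.416,.494) and (.531,.437). Both big ones are in the basket, which is level again. Now the return.

```bash
python3 -m creep '[[[0,0,-4],[0,0,0]],[[0,0,-8],[0,0,0]],[[0,0,-12],[0,0,0]],[[0,0,-16],[0,0,0]],[[0,0,-16],[0,0,0]],[[0,0,-12],[0,0,0]],[[0,0,-8],[0,0,0]],[[0,0,-4],[0,0,0]],[[0,0,0],[0,0,0]]]'
python3 - <<'E'
from h import *
p0,R0=now(); print(p0)
p1=np.array([.5103,.1852,.274]); _,R1=pose([0,0,0],-.048,YAW)
w=np.array([4,9,14,19,24,28,31,31,31,28,24,19,14,9,4],float); f=np.cumsum(w)/w.sum(); d=(R0.inv()*R1).as_rotvec()
p,R=p0,R0
for a in f:
    q=p0+a*(p1-p0); S=R0*Ro.from_rotvec(d*a); print(np.round(R.inv().apply(q-p)*1000,1).tolist(),np.round((R.inv()*S).as_rotvec(),4).tolist()); p,R=q,S
E
```

```text
clock: 14.82
eef_pos: [0.4721, 0.4615, 0.2739]
tool_rot: [0.65, 0.76, 0.019, 0.015]
ft_force: [-0.2, 0.5, -6.7]
grip_width: 0.0194
grasp_force: 59.2
[0.47208701 0.46151935 0.27392822]
[-3.9, -0.1, -0.0] [-0.0, -0.0002, 0.0033]
[-8.7, -0.1, -0.0] [-0.0, -0.0004, 0.0074]
[-13.5, -0.1, -0.0] [-0.0, -0.0006, 0.0115]
[-18.3, 0.1, -0.0] [-0.0, -0.0009, 0.0157]
[-23.2, 0.5, -0.0] [-0.0, -0.0011, 0.0198]
[-27.0, 1.1, 0.0] [-0.0001, -0.0013, 0.0231]
[-29.9, 1.9, 0.1] [-0.0001, -0.0014, 0.0255]
[-29.8, 2.6, 0.1] [-0.0001, -0.0014, 0.0255]
[-29.7, 3.4, 0.1] [-0.0001, -0.0014, 0.0255]
[-26.8, 3.8, 0.2] [-0.0001, -0.0013, 0.0231]
[-22.9, 3.7, 0.2] [-0.0, -0.0011, 0.0198]
[-18.0, 3.3, 0.2] [-0.0, -0.0009, 0.0157]
[-13.2, 2.7, 0.1] [-0.0, -0.0006, 0.0115]
[-8.5, 1.8, 0.1] [-0.0, -0.0004, 0.0074]
[-3.8, 0.8, 0.0] [-0.0, -0.0002, 0.0033]
```

```bash
python3 -m creep '[[[-4,0,0],[0,0,0.003]],[[-8.5,0,0],[0,0,0.007]],[[-13.5,0,0],[0,-0.001,0.012]],[[-18.5,0,0],[0,-0.001,0.016]],[[-23,0.5,0],[0,-0.001,0.02]],[[-27,1,0],[0,-0.001,0.023]],[[-30,2,0],[0,-0.001,0.026]],[[-30,2.5,0],[0,-0.001,0.026]],[[-29.5,3.5,0],[0,-0.001,0.026]],[[-27,4,0],[0,-0.001,0.023]],[[-23,3.5,0],[0,-0.001,0.02]],[[-18,3.5,0],[0,-0.001,0.016]]]'
python3 -m creep '[[[-13,2.5,0],[0,-0.001,0.012]],[[-8.5,2,0],[0,-0.001,0.007]],[[-4,1,0],[0,0,0.003]],[[0,0,0],[0,0,0]]]'
python3 - <<'E'
from h import *
p0,R0=now(); print(p0)
p1=np.array([.5103,.1852,.19]); _,R1=pose([0,0,0],-.048,YAW); rows(p0,R0,p1,R1,1)
E
python3 -m creep '[[[0,0,4],[0,0,0]],[[0,0,8],[0,0,0]],[[0,0,12],[0,0,0]],[[0,0,16],[0,0,0]],[[0,0,16],[0,0,0]],[[0,0,12],[0,0,0]],[[0,0,8],[0,0,0]],[[0,0,4],[0,0,0]],[[0,0,0],[0,0,0]]]'
python3 chk.py
python3 - <<'E'
from h import *
np.set_printoptions(precision=4,suppress=True)
p0,_=now(); z=p0[2]-.072
for n in("scene","top"):
    p=vision.camera(n); X,C,_=cloud(p)
    m=(abs(X[:,0]-.512)<.11)&(abs(X[:,1]-.185)<.1)
    for a,b in((z-.013,z+.009),(.01,.021)):
        k=m&(X[:,2]>a)&(X[:,2]<b); print(n,k.sum(),cv2.minAreaRect((X[k,:2]*1000).astype(np.float32)))
E
```

```text
clock: 16.32
eef_pos: [0.5068, 0.2086, 0.2749]
tool_rot: [0.73, 0.684, 0.017, 0.017]
ft_force: [0.8, -1.1, -7.5]
grip_width: 0.02
grasp_force: 59.1
clock: 16.82
eef_pos: [0.5107, 0.185, 0.2746]
tool_rot: [0.736, 0.676, 0.016, 0.017]
ft_force: [0.4, -0.3, -7.3]
grip_width: 0.02
grasp_force: 59.1
[0.51070652 0.18496839 0.27461518]
[[[0.1,-4.4,84.5],[-0.001,-0.001,-0.002]]]
clock: 17.95
eef_pos: [0.5145, 0.1846, 0.1948]
tool_rot: [0.736, 0.676, 0.016, 0.017]
ft_force: [-0.1, 0.2, -8.8]
grip_width: 0.0192
grasp_force: 59.1
[0.5145 0.1846 0.1948] [ 0.0472 -0.0029 -0.9989] -0.08487358298846341
scene +x 118 top z [0.1221 0.1229]
scene -x 126 top z [0.1214 0.1225]
scene +y 234 top z [0.1226 0.1405]
scene -y 179 top z [0.1219 0.1296]
  brown 128 [349.5703 225.3516] [0.4821 0.1706 0.0941]
  brown 7 [321.1429 225.4286] [0.5519 0.2165 0.0996]
  brown 5 [315. 233.] [0.5609 0.2374 0.0829]
  brown 12 [319.5 234.5] [0.5435 0.2426 0.0879]
top +x 17 top z [0.123  0.1233]
top -y 41 top z [0.1236 0.1271]
  brown 6 [264.6667 242.1667] [0.4597 0.2858 0.0034]
scene 442 ((515.6103515625, 182.4576416015625), (150.92556762695312, 141.71185302734375), 86.0645980834961)
scene 248 ((512.347412109375, 182.1611328125), (176.71240234375, 176.3678741455078), 85.9008560180664)
top 74 ((499.632568359375, 167.23184204101562), (74.94110107421875, 189.43768310546875), 46.056026458740234)
top 136 ((515.3097534179688, 184.11285400390625), (118.74386596679688, 218.302734375), 16.789522171020508)
```

View pics/k_scene.png

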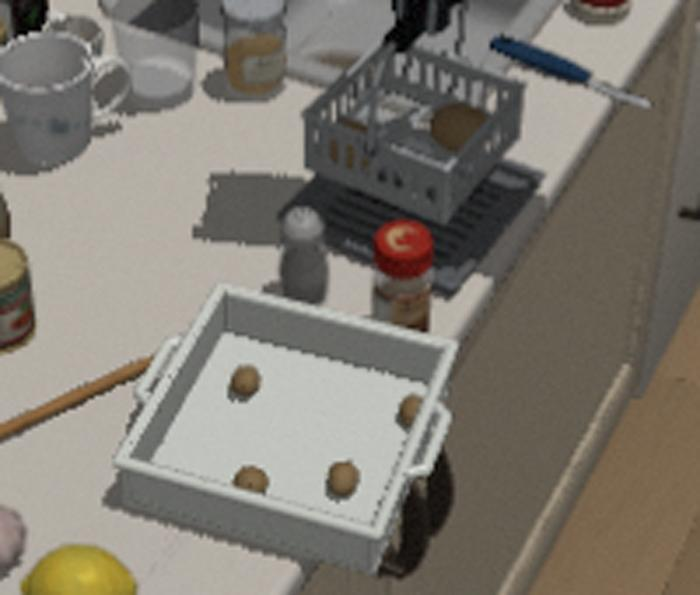

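The picture shows all four small potatoes in the dish, and the basket level above the tray. I'll lower it the rest of the way, correcting for the tool tilt.

```bash
python3 -m creep '[[[0.5,-0.5,4],[0,0,0]],[[0.5,-1,8],[0,0,0]],[[0,-1,12],[0,0,0]],[[0,-1,12],[0,0,0]],[[0,-0.5,8],[0,0,0]],[[0,-0.5,4],[0,0,0]],[[0,0,2],[0,0,0]],[[0,0,0],[0,0,0]]]'
python3 -m creep '[[[0,0,2],[0,0,0]],[[0,0,2],[0,0,0]],[[0,0,1.5],[0,0,0]],[[0,0,1],[0,0,0]],[[0,0,0],[0,0,0]]]'
```

```text
clock: 19.15
eef_pos: [0.5126, 0.1859, 0.1448]
tool_rot: [0.736, 0.676, 0.017, 0.017]
ft_force: [0.1, 0.3, -7.3]
grip_width: 0.0197
grasp_force: 59.1
clock: 19.77
eef_pos: [0.5142, 0.1866, 0.1431]
tool_rot: [0.736, 0.676, 0.02, 0.018]
ft_force: [-6.5, -1.2, 17.0]
grip_width: 0.0198
grasp_force: 61.7
```

```bash
python3 chk.py
python3 - <<'E'
from h import *
p=vision.camera("scene"); X,C,_=cloud(p)
m=(abs(X[:,0]-.512)<.11)&(abs(X[:,1]-.185)<.1)
for a,b in((.055,.08),(.01,.021)):
    k=m&(X[:,2]>a)&(X[:,2]<b); print(k.sum(),cv2.minAreaRect((X[k,:2]*1000).astype(np.float32)))
cv2.imwrite("pics/s5.png",cv2.resize(p["image"][185:270,275:390],None,fx=6.5,fy=6.5,interpolation=cv2.INTER_CUBIC))
E
```

```text
[0.5142 0.1866 0.1431] [ 0.0532 -0.0002 -0.9986] -0.08474556599423144
scene +x 126 top z [0.0699 0.0707]
scene -x 120 top z [0.0698 0.0713]
scene +y 220 top z [0.0699 0.0844]
scene -y 174 top z [0.0708 0.0847]
  brown 126 [349.3254 239.3175] [0.4794 0.1725 0.0433]
  brown 10 [320.9 239.6] [0.5489 0.2225 0.0517]
  brown 5 [315. 247.] [0.5587 0.241  0.033 ]
  brown 11 [319.4545 248.7273] [0.5434 0.2418 0.0332]
top +x 16 top z [0.0712 0.0725]
top -y 40 top z [0.073  0.0741]
  brown 5 [267.8 232. ] [0.4938 0.2757 0.0043]
531 ((513.0126953125, 183.49388122558594), (153.29541015625, 140.1257781982422), 85.38976287841797)
643 ((512.5596923828125, 181.58761596679688), (177.0447235107422, 175.1400909423828), 86.27375030517578)
```

View pics/s5.png

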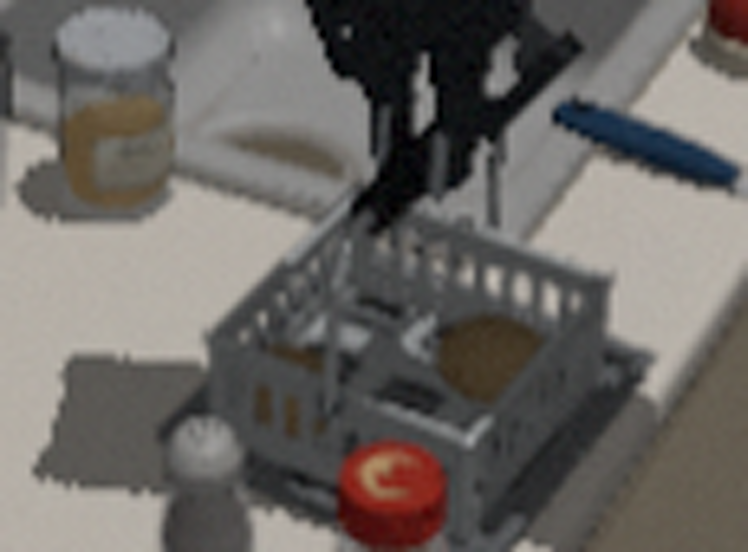

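The basket stands level and centred in the tray. I'll relieve the downward press, release and retreat.

```bash
python3 -m creep '[[[0,0,-1.5],[0,0,0]],[[0,0,-1.5],[0,0,0]],[[0,0,0],[0,0,0]]]'
python3 -m creep '[[[0,0,0],[0,0,0]],[[0,0,0],[0,0,0]],[[0,0,0],[0,0,0]],[[0,0,0],[0,0,0]],[[0,0,0],[0,0,0]],[[0,0,0],[0,0,0]]]' 85
python3 -m creep '[[[0,0,-4],[0,0,0]],[[0,0,-12],[0,0,0]],[[0,0,-25],[0,0,0]],[[0,0,-35],[0,0,0]],[[0,0,-35],[0,0,0]],[[0,0,-20],[0,0,0]],[[0,-40,0],[0,0,0]],[[0,-50,0],[0,0,0]],[[0,-50,0],[0,0,0]],[[0,0,0],[0,0,0]],[[0,0,0],[0,0,0]]]'
python3 - <<'E'
from h import *
p0,R0=now(); print(p0)
for n in("scene","top"):
    p=vision.camera(n); X,C,_=cloud(p)
    m=(abs(X[:,0]-.512)<.11)&(abs(X[:,1]-.185)<.1)
    for a,b in((.055,.08),(.01,.021)):
        k=m&(X[:,2]>a)&(X[:,2]<b); print(k.sum(),cv2.minAreaRect((X[k,:2]*1000).astype(np.float32)),np.percentile(X[k,2],[50,90]))
    c=p["image"][170:350,240:420] if n=="scene" else p["image"][190:270,230:330]
    cv2.imwrite(f"pics/f_{n}.png",cv2.resize(c,(400,400),interpolation=cv2.INTER_CUBIC))
cv2.imwrite("pics/f.png",np.hstack([cv2.imread("pics/f_scene.png"),cv2.imread("pics/f_top.png")]))
E
```

```text
clock: 20.3
eef_pos: [0.5137, 0.1865, 0.1432]
tool_rot: [0.736, 0.676, 0.018, 0.018]
ft_force: [-3.1, 1.1, 8.0]
grip_width: 0.0196
grasp_force: 60.9
clock: 21.05
eef_pos: [0.5126, 0.1858, 0.1411]
tool_rot: [0.736, 0.676, 0.016, 0.017]
ft_force: [0.3, 1.1, 0.3]
grip_width: 0.0849
grasp_force: 0.0
clock: 22.42
eef_pos: [0.3678, 0.1984, 0.2666]
tool_rot: [0.736, 0.676, 0.018, 0.018]
ft_force: [0.6, 1.1, 0.2]
grip_width: 0.085
grasp_force: 0.0
[0.36781553 0.19844347 0.26661178]
531 ((513.5770874023438, 183.40335083007812), (153.361328125, 140.927490234375), 86.1446304321289) [0.06579058 0.07038487]
628 ((511.60003662109375, 179.93914794921875), (180.43548583984375, 174.54237365722656), 86.11629486083984) [0.01456513 0.01886498]
282 ((513.8021240234375, 185.0370635986328), (149.70938110351562, 138.41932678222656), 86.28607177734375) [0.06814431 0.07257054]
744 ((511.8202819824219, 183.95181274414062), (173.19482421875, 175.40145874023438), 86.52622985839844) [0.01437661 0.01799432]
```

View pics/f.png

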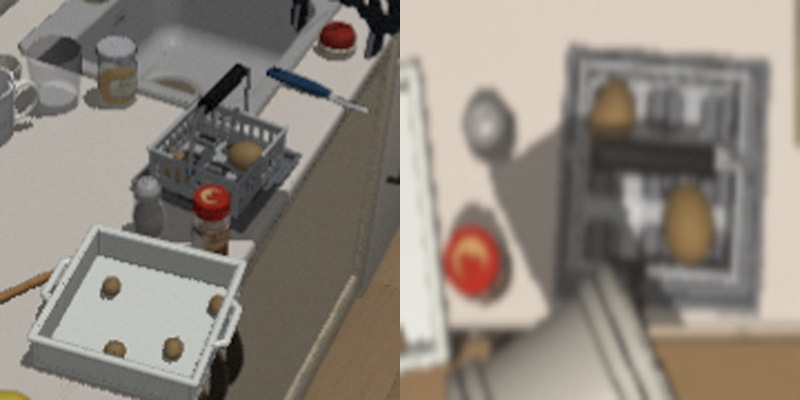

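The picture shows the basket flat and centred in the tray with both big potatoes in it. The four small ones are in the dish, the bystanders haven't moved, and the gripper is clear.

```bash
python3 -c "
from workcell import workorder
print(workorder.job_done())"
```

```text
the job is handed in; nothing more can be done
None
```

The job is handed in: all four small potatoes are in the oven dish, and the basket stands flat in the drip tray with both large ones; it leaned about 0.05 rad (3°) during the shake and I levelled it again.

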